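# Draw the top thin board from its rack and set it under its block on the gluing stand

### The arm

A 7-joint arm with a two-finger parallel gripper is mounted at the origin on a cart in front of the work surface, level with it; the furniture and walls round the work are solid. World frame = base frame: x ahead of the robot, y to its left, z up, the work surface at z = 0. Lengths are in mm, angles in rad, forces in N, time in s.
With the tool pointing down it reaches from about 400 to 875 mm from the base axis. Payload 4.4 kg.
Tool frame: the origin (TCP) lies at the very end of the fingers, on their centre line; the grasp point (between the pads) lies 19 mm behind it; z points along the fingers, x is the direction in which the jaws open and shut, and the axes are right-handed (so a half turn about z gives the same grasp; the last joint's range is limited). The gripper opens to 85 mm and grips with 20 to 120 N. Pads are 22 mm wide; open, the fingers measure 114 mm over their backs; the gripper's body (76 mm by 85 mm) begins 54 mm behind the grasp point. The pads swing forward as they close: fully open they stand 13 mm farther back than shut.
Start: joints at [-1.3, 0.628, 0.038, 1.517, -0.027, 0.996, -0.02], TCP at [214.781, 613.504, 231.313] pointing down, gripper open.
Joint ranges: [-3.06, 3.06], [-0.37, 2.12], [-1.25, 1.32], [0.18, 2.47], [-1.1, 4.24], [0.23, 1.98], [-2.94, 2.94]. Speed limits (rad/s): [2.57, 2.57, 3.14, 3.14, 3.14, 3.14, 3.14].

### API

Orientations are given as [roll, pitch, yaw] about the fixed x, y, z axes, in that order (R = Rz(yaw) Ry(pitch) Rx(roll)).
In Python, from cell import ctrl gives the robot as it stands.
- The arm moves only by the shell command python3 -m creep 'ROWS'. ROWS is text: rows parted by semicolons, each of 7 numbers parted by spaces: the shift along the tool's x, y, z in units of 40 mm (1.0 is 40 mm), then the turn, a rotation vector about the tool's x, y, z in degrees, then the closure, from 0 (fully open) to 1 (shut). In form: x y z rx ry rz grip; .... A call has 1 to 10 rows; each row is the pose to reach, as a shift and turn from the pose commanded when the call began, along the tool's axes at that moment; what a row does not reach only later rows make up. A row lasts 1/12 s, in which the tool goes at most 41.7 mm and 7.16 degrees, less where a joint would pass 70% of its speed; a pose out of reach is approached as far as the arm can. A call with a gripper value outside its range is refused whole. The fingers move at their own pace and stop on an object; the grip force is fixed at half the most. Time passes only in rows, so rows that repeat a pose let the fingers close. It gives the time, the measured TCP pose, the force and the opening at its end, in the units of the state.
- ctrl.read_state(): the state, without advancing time (a new reading comes with each control period).
- ctrl.get_image(name): name is "side" or "top" or "wrist"; returns a dict with "img" (480x640x3 uint8, red, green, blue), "vfov" (degrees; the focal length in pixels is half the picture's height over the tangent of half this angle, whatever the lens; pixels are square), "cx", "cy" (the principal point, pixels), "T" (4x4, takes a point from camera to world coordinates); the wrist camera has in their place "tool_from_camera" (4x4, takes a point from camera to tool coordinates, whose origin is the TCP and whose axes are the tool frame's). Camera axes: x right, y up, looking along -z (the intrinsics and any distortion apply to the point x, -y, -z); pixel columns grow to the right and rows downward; lengths in mm; the calibration is good to about 2 mm. A picture is of the moment at which its call begins: read the wrist's pose just before it. There is no depth.
- ctrl.finish_job(): hands the job in, once; it reports no verdict.
Trained networks look in the newest picture that a camera, given by its name, has taken for a name from the list of things; names that differ only in an ending like _2 or _b are one class to them, and where a whole thing is asked for, a point or a joint stands for the part that bears it (a point fixed in the world has none). Each returns a list of dicts, best first, with "score" (0 to 1); they miss things now and then, are a little off and sometimes report something else, mostly with a low value. They report only what shows in the picture. A call takes as long as a camera call.
- ctrl.boxes_of(camera, thing): "rect" ([left, top, right, bottom] in pixels, round what is visible of it).
- ctrl.cut_out(camera, thing): "pixels" (480x640 bool, what is visible of it) and "rect" ([left, top, right, bottom] in pixels, round what is visible of it).
The state is a dict: "clock": time; "qpos": joint angles; "qd": joint speeds; "tau": joint torques, N m; "eef_pos": TCP position; "tool_rot": TCP orientation; "force": force on the tool from outside, world axes, zero at the start; "torque": the same for the moment, N m; "width": finger opening in mm.
Only numpy, scipy, OpenCV 4.12 (cv2) and the standard library are available. Lean on these libraries where they do the work, as an engineer would, in place of code of your own. Each camera call takes 0.05 s, during which the arm holds its last target.

### The job

Get the gluing stand ready: set aside on the bench the wooden block that lies on the stack, press on the top thin board and slide it out until it overhangs the rack's front by about 40 mm, then pinch it there and lay it flat on the stand's narrow bed, lengthwise, centred across the bed and with one end close up to the red stop. Then set the block flat, largest face down, on the middle of that board, lengthwise along it. Leave the other two boards in the rack, and do not disturb the oil can, the wax tin or the cork block.

Things in the scene. Friction and masses are not known exactly. Their poses are not given: they have to be found in the camera images.
- board_rack: Fixed wooden rack 150 x 88 mm, a trough with three thin boards. Origin: centre of its underside, on the bench; x runs lengthwise to the back, front end at x = -75 mm. Side cheeks and back posts 41 mm high stand 2 mm round the boards; a front lip 33 mm high stops the lower two. The top board (36 to 42 mm above the bench, centred at x = y = 0 within 1 mm) slides out over the lip to -x.
- glue_stand: Fixed gluing stand: foot 165 x 56 x 10 mm, narrow bed 40 mm wide (y), 130 mm long (x from -65 to 65), black top 30 mm above the bench; red end stop 36 mm wide, 44 mm high, inner face at x = 66 mm. Origin: under the bed's middle, at bench height; x points to the stop. A board laid properly is centred over the origin and projects 10 mm past the bed's long sides, open below.
- top_board_c (a point): Centre of the uppermost thin hardwood board in the rack, 60 x 130 x 6 mm, 40 g. Own x across its width (60 mm), y along its length (130 mm), z up through its thickness. At the start y points to the rack's front.
- mid_board_c (a point): Centre of the second board of the stack, the same size and axes; stays in the rack (33 mm above the bench).
- low_board_c (a point): Centre of the lowest board of the stack, the same size and axes; stays in the rack (27 mm above the bench).
- block_c (a point): Centre of the hardwood block, 35 (own x) x 90 (own y, lengthwise) x 24 mm high (z), about 60 g; it starts on top of the stack, its underside 42 mm above the bench, roughly lengthwise along the boards.
- oil_can: Bystander: slim upright oil can with a green body and brass-coloured spout, 48 mm across, 165 mm high; origin at the centre of its underside. It stands loose between the rack and the stand.
- wax_tin: Bystander: low round tin with an orange-brown lid, 68 mm across, 29 mm high; origin at the centre of its underside. Loose.
- cork_block: Bystander: cork block 62 (own x) x 105 (own y) x 34 mm high, towards the back of the bench; origin at the centre of its underside. Loose. Over this part of the bench (world x beyond 0.57 m, y from -0.2 to 0.1 m) steel sash clamps hang down to 0.22 m above the bench: keep the wrist clear of them.

How it is judged (in metres and radians):
On the way, in this order (a step that is already met when the one before it is completed fails the run):
1. the block has been taken off the stack (horizontal distance between block_c and board_rack above 0.075 m and height (world z) of block_c below 0.025 m), for 0.2 s.
2. the top board, slid along the rack and still lying level in it, overhangs the rack's front by at least 20 mm (x of top_board_c in the frame of board_rack between -0.085 and -0.03 m and y of top_board_c in the frame of board_rack between -0.008 and 0.008 m and z of top_board_c in the frame of board_rack between 0.035 and 0.0425 m and angle between top_board_c's own z axis and vertical below 0.06 rad), for 0.1 s.
At the end, for the whole second after the job is handed in: The board lies level on the stand's bed: lengthwise within 0.12 rad, centred within 8 mm, end within 10 mm of the stop. The block lies flat on it, 12 mm across and 18 mm along from its centre at most, within 0.2 rad. Both at rest. The other two boards are in the rack within 10 mm (x of top_board_c in the frame of glue_stand between -0.01 and 0.004 m and y of top_board_c in the frame of glue_stand between -0.008 and 0.008 m and z of top_board_c in the frame of glue_stand between 0.029 and 0.037 m and angle between top_board_c's own z axis and vertical below 0.06 rad and angle between the y axis of top_board_c and the x axis of glue_stand, either way round below 0.12 rad and x of block_c in the frame of top_board_c between -0.012 and 0.012 m and y of block_c in the frame of top_board_c between -0.018 and 0.018 m and z of block_c in the frame of top_board_c between 0.011 and 0.019 m and angle between the y axis of block_c and the y axis of top_board_c, either way round below 0.2 rad and linear speed of each of top_board, block below 0.02 m/s and x of low_board_c in the frame of board_rack between -0.01 and 0.01 m and z of low_board_c in the frame of board_rack between 0.023 and 0.031 m and x of mid_board_c in the frame of board_rack between -0.01 and 0.01 m and z of mid_board_c in the frame of board_rack between 0.029 and 0.037 m); the robot touches nothing.
It fails at once if the oil can is moved by more than 20 mm or tipped (distance of oil_can from where it was at the start of the episode above 0.02 m or angle between oil_can's own z axis and vertical above 0.3 rad).
It fails at once if the wax tin is moved by more than 20 mm or tipped (distance of wax_tin from where it was at the start of the episode above 0.02 m or angle between wax_tin's own z axis and vertical above 0.3 rad).
It fails at once if the cork block is moved by more than 20 mm or tipped (distance of cork_block from where it was at the start of the episode above 0.02 m or angle between cork_block's own z axis and vertical above 0.3 rad).
It also fails if it takes over 72 s, if anything falls off the work surface, if the arm or the gripper's body presses on something with over 40 N, if the wrist force passes 120 N, or if a joint passes its speed limit or range.

## Working session

There is one attempt and no reset: what is moved stays moved. The work goes in short steps, Python scripts to look and compute and a shell command to move; the robot and the scene stay as the last step left them, time stands still between calls to the robot, and variables do not carry over. Pictures are saved under pics/ and viewed, and the job is handed in when it is done.

```bash
ls; mkdir -p pics; cat > h.py <<'E'
import numpy as np, cv2
from cell import ctrl
def snap(n,f):
    d=ctrl.get_image(n); cv2.imwrite('pics/'+f,cv2.cvtColor(d['img'],cv2.COLOR_RGB2BGR)); return d
E
python3 - <<'E'
from h import *
print(ctrl.read_state())
for n in ['top','side','wrist']:
    d=snap(n,n+'0.png'); print(n,{k:(v.tolist() if hasattr(v,'tolist') else v) for k,v in d.items() if k!='img'})
E
```

```text
pics
{'clock': 0.0, 'qpos': array([-1.29979078,  0.62934635,  0.03844513,  1.51837505, -0.02700015,
        0.99631181, -0.01999289]), 'qd': array([ 0.00033101,  0.00041628, -0.00074694, -0.00129066,  0.00018086,
       -0.00110729, -0.00071623]), 'tau': array([-1.88420408e-04, -5.63402617e+01,  1.22650132e+00, -1.93443650e+01,
        1.11748188e-02,  1.06459914e-02, -1.32197997e-05]), 'eef_pos': array([214.57315002, 612.89033219, 230.38675918]), 'tool_rot': array([3.14156525e+00, 1.92226219e-03, 1.23399505e+00]), 'force': array([0.56129076, 0.12932695, 0.16673229]), 'torque': array([-0.02145028, -0.00616233,  0.01803836]), 'width': 85.2254930132199}
top {'vfov': 44.932836070052716, 'cx': 318.7771880767141, 'cy': 246.571333800163, 'T': [[-0.009664400949846198, 0.9863364496545979, -0.16445974412312422, 369.7694751912264], [-0.9999464134267305, -0.010143055674736442, -0.0020709168493952164, 29.096472027489437], [-0.00371074511365612, 0.16443091711822957, 0.9863816218210675, 1023.8338425998677], [0.0, 0.0, 0.0, 1.0]]}
side {'vfov': 52.64824456508849, 'cx': 317.7534843561795, 'cy': 235.3550398084938, 'T': [[0.9647269961360624, 0.15621679064890626, -0.21189180551792358, 327.0819870308303], [-0.2631869082461785, 0.5902890957746609, -0.7630802282442856, -698.3231331706128], [0.0058714780172782, 0.7919312455818933, 0.6105820403655872, 666.518374515632], [0.0, 0.0, 0.0, 1.0]]}
wrist {'vfov': 67.76328684903059, 'cx': 320.23598907925356, 'cy': 237.5849845216884, 'tool_from_camera': [[0.9999993822305587, 0.0011018361739175149, 0.00014661358969787907, 0.43727256487480215], [0.0010935047533743606, -0.9515027090441853, -0.30763842238727196, -79.28495259299073], [-0.0001994639144929945, 0.3076383926603132, -0.9515033260979829, -142.97781819946667], [0.0, 0.0, 0.0, 1.0]]}
```

View pics/top0.png

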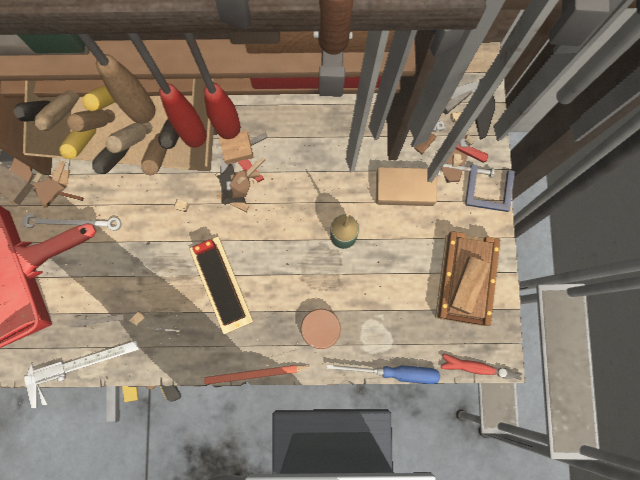

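View pics/side0.png

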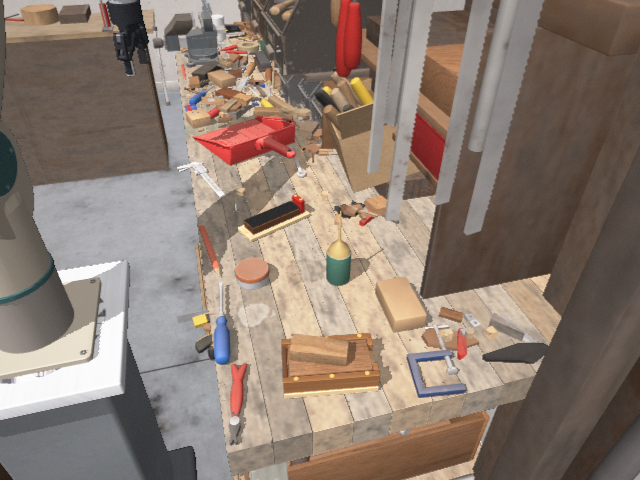

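```bash
python3 - <<'E'
from h import *
for c in ['top','side']:
  for t in ['board_rack','glue_stand','top_board_c','block_c','oil_can','wax_tin','cork_block']:
    for r in ctrl.boxes_of(c,t)[:2]: print(c,t,round(r['score'],2),np.round(r['rect'],1))
E
```

```text
top board_rack 0.81 [436.9 230.4 503.4 321.7]
top glue_stand 0.76 [188.5 237.7 253.  334.2]
top top_board_c 0.88 [447.6 239.2 494.5 318. ]
top top_board_c 0.51 [449.7 254.1 490.4 315.1]
top block_c 0.63 [450.5 254.8 490.9 314.2]
top block_c 0.19 [302.  306.5 337.  350.5]
top oil_can 0.83 [326.6 215.3 359.3 250.8]
top wax_tin 0.59 [302.7 310.3 338.3 350.8]
top cork_block 0.6 [376.9 169.1 434.2 207.4]
side board_rack 0.58 [278.2 333.3 380.4 398.1]
side top_board_c 0.57 [287.7 337.8 373.1 376.1]
side block_c 0.79 [290.5 334.5 348.1 370.5]
side block_c 0.51 [235.3 198.1 309.7 241.5]
side oil_can 0.66 [327.2 214.4 352.1 289.4]
side wax_tin 0.55 [232.6 256.1 267.9 291.8]
side wax_tin 0.3 [327.3 214.1 351.2 290.6]
side cork_block 0.82 [371.6 276.7 427.6 333.9]
```

```bash
cat >> h.py <<'E'
from scipy.spatial.transform import Rotation as Ro
def pose(st=None):
    st=st or ctrl.read_state(); T=np.eye(4); T[:3,:3]=Ro.from_euler('xyz',st['tool_rot']).as_matrix(); T[:3,3]=st['eef_pos']; return T
def camT(d,P=None): return d['T'] if 'T' in d else P@d['tool_from_camera']
def f_(d): return 240/np.tan(np.radians(d['vfov']/2))
def unproj(d,uv,z,P=None):
    T=np.array(camT(d,P)); uv=np.atleast_2d(uv).astype(float); f=f_(d)
    r=np.c_[(uv[:,0]-d['cx'])/f,-(uv[:,1]-d['cy'])/f,-np.ones(len(uv))]@T[:3,:3].T
    return T[:3,3]+r*((z-T[2,3])/r[:,2])[:,None]
def proj(d,X,P=None):
    T=np.array(camT(d,P)); c=(np.atleast_2d(X)-T[:3,3])@T[:3,:3]; f=f_(d)
    return np.c_[d['cx']+f*c[:,0]/-c[:,2], d['cy']-f*c[:,1]/-c[:,2]]
def zoom(d,x0,y0,x1,y1,s,f):
    im=cv2.cvtColor(d['img'],cv2.COLOR_RGB2BGR)[y0:y1,x0:x1]; cv2.imwrite('pics/'+f,cv2.resize(im,None,fx=s,fy=s,interpolation=cv2.INTER_CUBIC))
E
python3 - <<'E'
from h import *
d=ctrl.get_image('top')
zoom(d,420,220,520,335,5,'zr.png'); zoom(d,170,225,270,345,5,'zs.png')
for t,z in [('board_rack',20),('glue_stand',20),('block_c',66),('oil_can',80),('wax_tin',29),('cork_block',34)]:
  r=ctrl.cut_out('top',t)
  if r:
    m=r[0]['pixels'].astype(np.uint8); c,_=cv2.findContours(m,0,2); c=max(c,key=cv2.contourArea)
    b=cv2.boxPoints(cv2.minAreaRect(c)); print(t,r[0]['score'],np.round(b).tolist(),'\n',np.round(unproj(d,b,z)).tolist(), np.round(unproj(d,b.mean(0),z)))
E
```

```text
board_rack 0.75 [[434.0, 318.0], [446.0, 230.0], [501.0, 237.0], [490.0, 326.0]] 
 [[410.0, -166.0, 20.0], [564.0, -193.0, 20.0], [550.0, -289.0, 20.0], [397.0, -260.0, 20.0]] [[ 479. -227.   20.]]
glue_stand 0.81 [[188.0, 248.0], [218.0, 235.0], [253.0, 322.0], [223.0, 334.0]] 
 [[538.0, 261.0, 20.0], [559.0, 208.0, 20.0], [407.0, 145.0, 20.0], [387.0, 197.0, 20.0]] [[472. 203.  20.]]
block_c 0.75 [[447.0, 306.0], [468.0, 254.0], [491.0, 263.0], [471.0, 316.0]] 
 [[428.0, -179.0, 66.0], [514.0, -217.0, 66.0], [498.0, -256.0, 66.0], [412.0, -217.0, 66.0]] [[ 463. -217.   66.]]
oil_can 0.88 [[330.0, 216.0], [358.0, 216.0], [358.0, 248.0], [330.0, 248.0]] 
 [[578.0, 12.0, 80.0], [578.0, -35.0, 80.0], [524.0, -34.0, 80.0], [525.0, 13.0, 80.0]] [[551. -11.  80.]]
wax_tin 0.87 [[293.0, 328.0], [320.0, 301.0], [348.0, 329.0], [321.0, 356.0]] 
 [[396.0, 76.0, 29.0], [441.0, 30.0, 29.0], [394.0, -16.0, 29.0], [350.0, 30.0, 29.0]] [[395.  30.  29.]]
cork_block 0.71 [[374.0, 205.0], [375.0, 167.0], [438.0, 168.0], [437.0, 206.0]] 
 [[608.0, -67.0, 34.0], [677.0, -70.0, 34.0], [673.0, -180.0, 34.0], [604.0, -176.0, 34.0]] [[ 641. -123.   34.]]
```

View pics/zr.png

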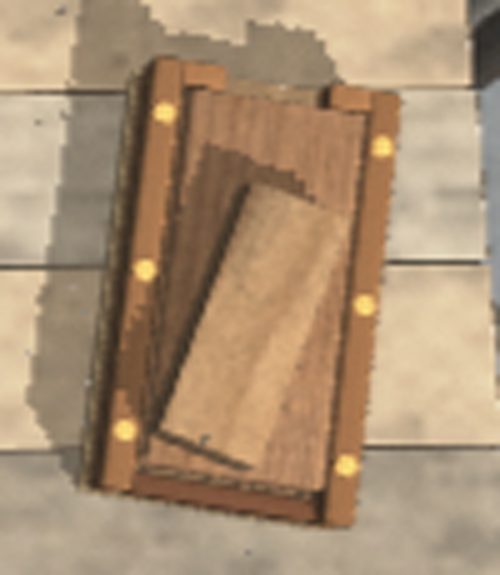

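View pics/zs.png

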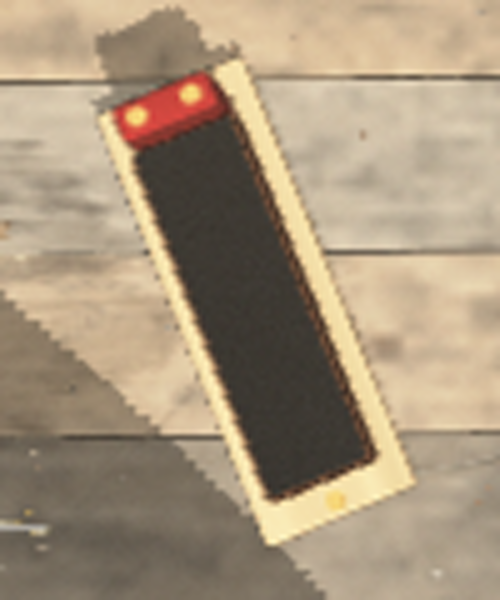

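```bash
cat >> h.py <<'E'
def go(x,y,z,yaw,base=None):
    """print shift/40 and rotvec for a downward pose, from measured (or given) pose"""
    P=pose() if base is None else base
    R=Ro.from_euler('xyz',[np.pi,0,yaw]).as_matrix()
    s=P[:3,:3].T@(np.array([x,y,z])-P[:3,3])/40
    r=Ro.from_matrix(P[:3,:3].T@R).as_rotvec(degrees=True)
    print('go',(x,y,z,yaw),'shift',np.round(s,3),'mm',round(np.linalg.norm(s)*40),'rot',np.round(r,2))
E
python3 - <<'E'
from h import *
go(455,195,230,1.964)
E
```

```text
go (455, 195, 230, 1.964) shift [-7.89   9.126  0.033] mm 483 rot [ -0.    -0.   -41.83]
```

```bash
python3 -m creep '-0.7 0.8 0 0 0 -4 0; -1.4 1.7 0 0 0 -9 0; -2.3 2.7 0 0 0 -14 0; -3.1 3.6 0 0 0 -19 0; -3.9 4.5 0 0 0 -24 0; -4.6 5.4 0 0 0 -28 0; -5.4 6.3 0 0 0 -32 0; -6.2 7.2 0 0 0 -36 0; -7.0 8.1 0 0 0 -40 0; -7.5 8.7 0 0 0 -41.8 0'; python3 -m creep '-0.4 0.4 0 0 0 0 0; -0.4 0.4 0 0 0 0 0;-0.4 0.4 0 0 0 0 0'
python3 - <<'E'
from h import *
P=pose(); d=snap('wrist','w1.png'); print(P[:3,3])
E
```

```text
clock: 2.03
eef_pos: [423.5, 250.7, 231.6]
tool_rot: [3.141, -0.0, 1.967]
force: [0.3, 0.6, 0.4]
width: 85.1
clock: 2.28
eef_pos: [444.8, 242.9, 231.4]
tool_rot: [3.141, -0.0, 1.96]
force: [-0.1, 0.9, -0.2]
width: 85.4
[444.75360036 242.93168141 231.40653123]
```

View pics/w1.png

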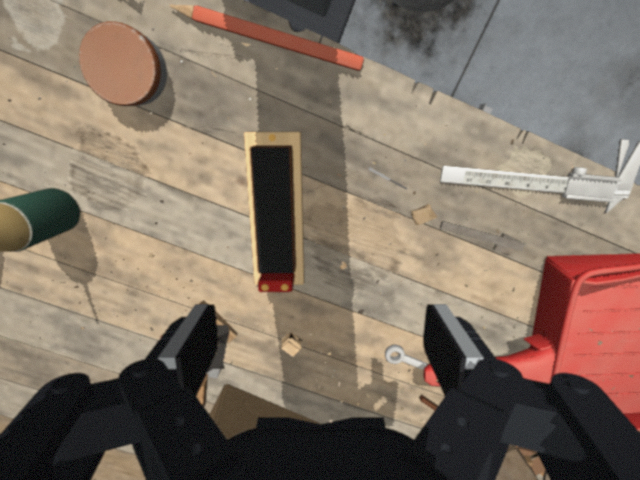

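```bash
cat >> h.py <<'E'
def rectfit(mask,d,z,P):
    c,_=cv2.findContours(mask.astype(np.uint8),0,1); c=max(c,key=cv2.contourArea).reshape(-1,2)
    w=unproj(d,c,z,P)[:,:2].astype(np.float32); (cx,cy),(a,b),an=cv2.minAreaRect(w)
    if a<b: an+=90; a,b=b,a
    return np.array([cx,cy]),a,b,(np.radians(an)+np.pi/2)%np.pi-np.pi/2
E
python3 - <<'E'
from h import *
P=pose(); d=ctrl.get_image('wrist'); zoom(d,220,110,330,310,3,'w1z.png')
im=d['img'].astype(int); m=np.zeros((480,640),bool); roi=(slice(120,276),slice(235,310)); m[roi]=im[roi].max(2)<70
print(rectfit(m,d,30,P))
hsv=cv2.cvtColor(d['img'],cv2.COLOR_RGB2HSV); 
r=ctrl.cut_out('wrist','glue_stand')[0]; print(r['score'],r['rect']); print(rectfit(r['pixels'],d,10,P))
t=ctrl.get_image('top'); im=t['img'].astype(int); m=np.zeros((480,640),bool); roi=(slice(240,330),slice(185,255)); m[roi]=im[roi].max(2)<75
m=cv2.morphologyEx(m.astype(np.uint8),cv2.MORPH_OPEN,np.ones((3,3))); print('top',rectfit(m,t,30,None))
E
```

```text
(array([469.12942505, 204.22445679]), 130.37648010253906, 37.77813720703125, np.float64(0.39408449138729695))
0.81 [242.4, 130.2, 302.2, 293.7]
(array([477.13494873, 206.77224731]), 172.95840454101562, 55.981056213378906, np.float64(0.3946401266592283))
top (array([469.2321167 , 220.75296021]), 145.4482421875, 68.90779113769531, np.float64(0.405468140177327))
```

View pics/w1z.png

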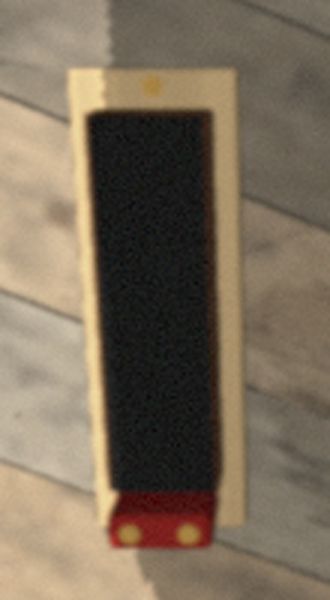

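```bash
python3 - <<'E'
from h import *
go(450,-214,230,1.155)
go(435,30,230,1.56)
E
```

```text
go (450, -214, 230, 1.155) shift [-10.667  -4.25    0.027] mm 459 rot [-4.000e-02 -2.000e-02  4.649e+01]
go (435, 30, 230, 1.56) shift [-4.893 -2.246  0.03 ] mm 215 rot [-0.03 -0.03 23.28]
```

```bash
python3 -m creep '-0.9 -0.4 0 0 0 5 0; -1.8 -0.8 0 0 0 9 0; -2.8 -1.2 0 0 0 14 0; -3.8 -1.6 0 0 0 19 0; -4.7 -2.0 0 0 0 23 0; -5.7 -2.4 0 0 0 28 0; -6.7 -2.7 0 0 0 33 0; -7.6 -3.1 0 0 0 38 0; -8.5 -3.5 0 0 0 42 0; -9.4 -3.8 0 0 0 46 0'
python3 - <<'E'
from h import *
go(450,-214,230,1.155)
E
```

```text
clock: 3.32
eef_pos: [446.3, -162.4, 231.5]
tool_rot: [-3.141, -0.0, 1.159]
force: [0.8, 1.6, -0.6]
width: 85.5
go (450, -214, 230, 1.155) shift [-1.145  0.6    0.036] mm 52 rot [-0.03 -0.01  0.23]
```

```bash
python3 -m creep '-0.6 0.3 0 0 0 0 0; -1.1 0.6 0 0 0 0 0; -1.1 0.6 0 0 0 0 0; -1.1 0.6 0 0 0 0 0; -1.1 0.6 0 0 0 0 0'
python3 - <<'E'
from h import *
P=pose(); d=snap('wrist','w2.png'); print(P[:3,3])
for t,z in [('board_rack',41),('top_board_c',42),('block_c',66)]:
  for r in ctrl.cut_out('wrist',t)[:2]: print(t,r['score'],r['rect'],rectfit(r['pixels'],d,z,P))
E
```

```text
clock: 3.73
eef_pos: [451.7, -209.7, 231.1]
tool_rot: [-3.141, -0.001, 1.163]
force: [-0.2, 0.4, -0.6]
width: 85.5
[ 451.66759217 -209.68700081  231.09392848]
board_rack 0.97 [252.2, 147.3, 371.9, 315.6] (array([ 476.51409912, -224.93344116]), 154.38299560546875, 87.30487823486328, np.float64(-0.17698130234759724))
board_rack 0.65 [296.3, 176.4, 336.9, 277.5] (array([ 468.02496338, -221.08605957]), 99.28755950927734, 37.706565856933594, np.float64(-0.40393961886967666))
top_board_c 0.68 [264.2, 166.8, 357.5, 302.8] (array([ 478.13171387, -226.46522522]), 131.01185607910156, 61.059696197509766, np.float64(-0.17442440138501247))
block_c 0.86 [299.0, 175.0, 335.6, 281.0] (array([ 461.52069092, -218.36444092]), 92.80330657958984, 35.72705841064453, np.float64(-0.39621192433459296))
```

View pics/w2.png

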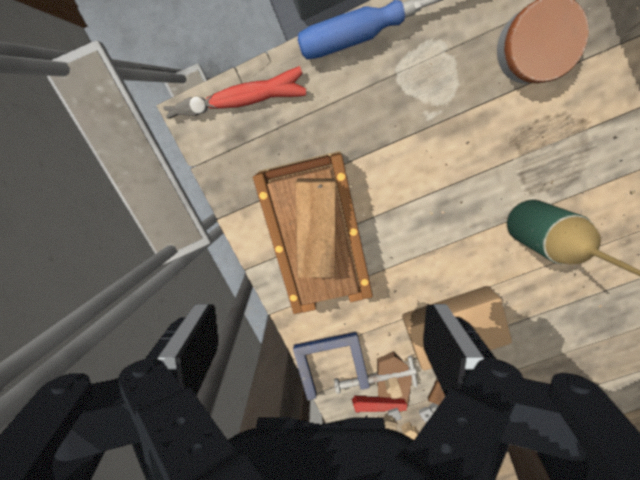

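```bash
python3 - <<'E'
from h import *
go(462,-218,47,1.171)
E
```

```text
go (462, -218, 47, 1.171) shift [-0.084  0.314  4.609] mm 185 rot [-0.02 -0.03 -0.44]
```

```bash
python3 -m creep '-0.1 0.3 0.8 0 0 -0.4 0; -0.1 0.3 1.7 0 0 -0.4 0; -0.1 0.3 2.6 0 0 -0.4 0; -0.1 0.3 3.4 0 0 -0.4 0; -0.1 0.3 4 0 0 -0.4 0; -0.1 0.3 4.3 0 0 -0.4 0; -0.1 0.3 4.5 0 0 -0.4 0; -0.1 0.3 4.6 0 0 -0.4 0; -0.1 0.3 4.6 0 0 -0.4 0'
python3 - <<'E'
from h import *
d=snap('wrist','w3.png')
E
```

```text
clock: 4.68
eef_pos: [461.1, -219.6, 47.1]
tool_rot: [-3.141, -0.0, 1.168]
force: [-0.7, 0.2, 0.3]
width: 85.6
```

View pics/w3.png

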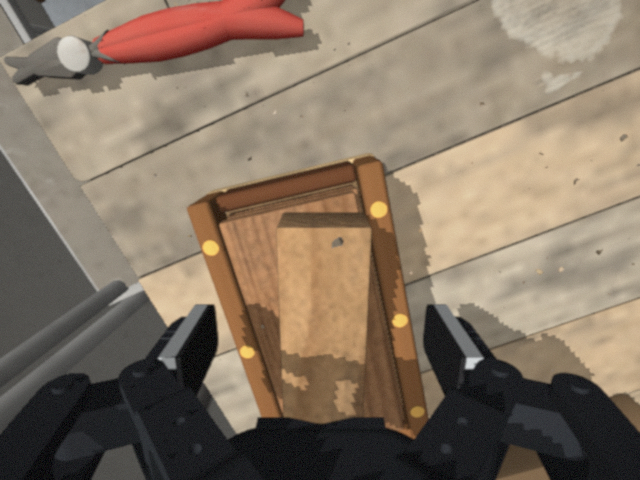

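```bash
python3 -m creep '0 0 0 0 0 0 0.5; 0 0 0 0 0 0 0.7; 0 0 0 0 0 0 1; 0 0 0 0 0 0 1; 0 0 0 0 0 0 1; 0 0 0 0 0 0 1; 0 0 0 0 0 0 1'; python3 -m creep '0 0 -0.1 0 0 0 1; 0 0 -0.5 0 0 0 1; 0 0 -1 0 0 0 1; 0 0 -1.8 0 0 0 1; 0 0 -2.7 0 0 0 1; 0 0 -3.6 0 0 0 1; 0 0 -3.9 0 0 0 1'
python3 - <<'E'
from h import *
d=snap('wrist','w4.png')
go(462,112,205,1.965)
E
```

```text
clock: 5.32
eef_pos: [461.4, -220.1, 48.1]
tool_rot: [3.14, -0.0, 1.168]
force: [-0.6, 0.7, 5.5]
width: 33.8
clock: 5.9
eef_pos: [463.0, -221.2, 208.2]
tool_rot: [3.134, -0.0, 1.167]
force: [0.9, -0.1, -0.1]
width: 33.7
go (462, 112, 205, 1.965) shift [ 7.651 -3.307  0.06 ] mm 333 rot [  0.5   0.2 -45.7]
```

View pics/w4.png

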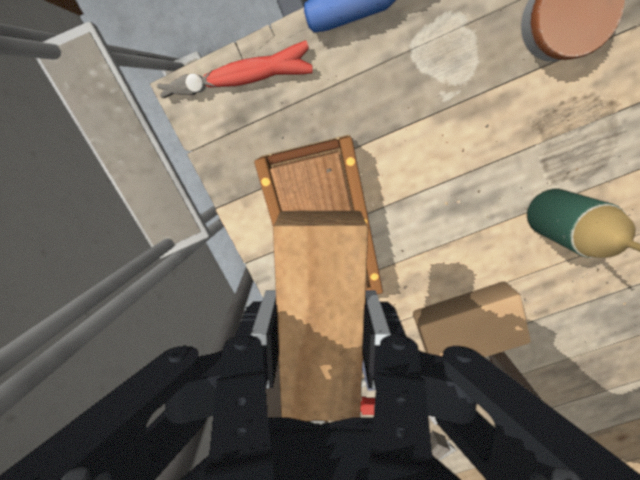

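```bash
python3 -m creep '0.9 -0.4 0 0 0 -5 1; 1.8 -0.8 0 0 0 -11 1; 2.7 -1.2 0 0 0 -17 1; 3.6 -1.6 0 0 0 -23 1; 4.5 -2 0 0 0 -29 1; 5.4 -2.4 0 0 0 -34 1; 6.2 -2.7 0 0 0 -39 1; 7 -3 0 0 0 -43 1; 7.5 -3.25 0 0 0 -45.5 1; 7.65 -3.3 0 0 0 -45.6 1'
python3 - <<'E'
from h import *
P=pose();d=snap('wrist','w5.png')
go(462,112,8,1.965)
for t,z in [('wax_tin',29),('oil_can',0),('glue_stand',0)]:
  for r in ctrl.cut_out('wrist',t)[:1]: print(t,r['score'],r['rect'],rectfit(r['pixels'],d,z,P))
E
```

```text
clock: 6.78
eef_pos: [458.5, 118.0, 202.7]
tool_rot: [-3.141, -0.003, 1.972]
force: [0.0, -0.2, -0.7]
width: 33.7
go (462, 112, 8, 1.965) shift [-0.153  0.026  4.868] mm 195 rot [-0.01 -0.11  0.24]
wax_tin 0.66 [209.9, 62.4, 295.7, 144.0] (array([394.13519287,  31.01402283]), 67.92953491210938, 67.15475463867188, np.float64(-0.7566884878980669))
oil_can 0.55 [47.0, 224.9, 186.9, 344.8] (array([632.55218506, -49.1859436 ]), 207.24465942382812, 57.610538482666016, np.float64(-0.40969284577257437))
glue_stand 0.71 [367.8, 170.6, 428.0, 336.8] (array([481.64202881, 209.97564697]), 182.3939208984375, 58.54780578613281, np.float64(0.39299329442015063))
```

View pics/w5.png

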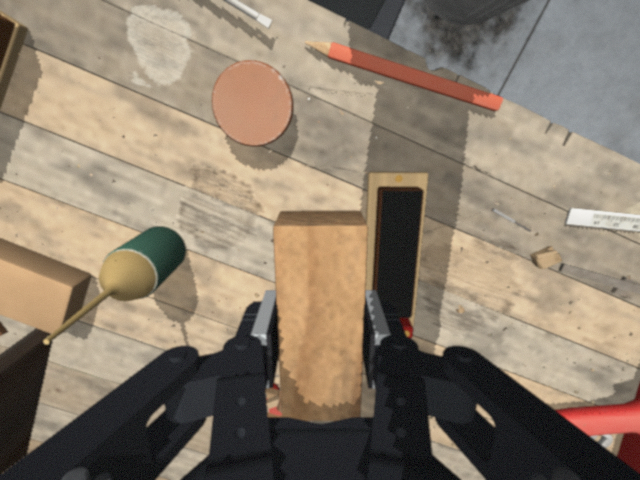

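```bash
python3 -m creep '-0.1 0 0.8 0 0 0 1; -0.2 0 1.6 0 0 0 1; -0.3 0.1 2.5 0 0 0 1; -0.37 0.1 3.4 0 0 0 1; -0.37 0.1 4.1 0 0 0 1; -0.37 0.1 4.5 0 0 0 1; -0.37 0.1 4.7 0 0 0 1; -0.37 0.1 4.8 0 0 0 1; -0.37 0.1 4.85 0 0 0 1; -0.37 0.1 4.85 0 0 0 1'
```

```text
clock: 7.82
eef_pos: [469.2, 99.4, 9.3]
tool_rot: [-3.141, 0.001, 1.961]
force: [1.0, 0.0, -1.3]
width: 33.8
```

```bash
python3 -m creep '0 0 0.04 0 0 0 1; 0 0 0.08 0 0 0 1; 0 0 0.08 0 0 0 1'
```

```text
clock: 8.07
eef_pos: [469.6, 100.0, 6.7]
tool_rot: [3.141, 0.001, 1.962]
force: [0.9, 0.2, -0.7]
width: 33.8
```

```bash
python3 -m creep '0 0 0.03 0 0 0 1; 0 0 0.05 0 0 0 1; 0 0 0.05 0 0 0 1'
```

```text
clock: 8.32
eef_pos: [469.6, 100.2, 6.0]
tool_rot: [3.14, 0.001, 1.962]
force: [-2.1, 0.1, 15.2]
width: 33.7
```

Contact. Open and rise.

```bash
python3 -m creep '0 0 -0.02 0 0 0 0.6; 0 0 -0.02 0 0 0 0.3; 0 0 -0.02 0 0 0 0; 0 0 -0.05 0 0 0 0; 0 0 -0.4 0 0 0 0; 0 0 -1.2 0 0 0 0;0 0 -2 0 0 0 0; 0 0 -3 0 0 0 0; 0 0 -4 0 0 0 0; 0 0 -5 0 0 0 0'
python3 -m creep '0 0 -0.3 0 0 0 1; 0 0 -0.3 0 0 0 1'
python3 - <<'E'
from h import *
P=pose();d=snap('wrist','w6.png')
for r in ctrl.cut_out('wrist','block_c')[:1]: print(r['score'],r['rect'],rectfit(r['pixels'],d,24,P))
X=np.array([477.5,-226.]);u=np.array([np.cos(-.175),np.sin(-.175)]); p=X+38*u;print(p)
go(*p,200,1.396)
E
```

```text
clock: 9.15
eef_pos: [468.2, 100.9, 205.9]
tool_rot: [-3.141, -0.001, 1.964]
force: [1.0, -0.4, -0.7]
width: 85.2
clock: 9.32
eef_pos: [471.2, 101.7, 219.8]
tool_rot: [3.134, 0.001, 1.963]
force: [0.3, -0.2, -0.1]
width: 63.7
0.57 [302.5, 155.4, 337.4, 249.4] (array([469.75500488, 101.38162231]), 91.80736541748047, 34.766395568847656, np.float64(0.3933978951687609))
[ 514.91960848 -232.61610923]
go (np.float64(514.9196084783874), np.float64(-232.61610922855664), 200, 1.396) shift [-8.14  -2.121  0.407] mm 337 rot [2.000e-02 1.000e-02 3.249e+01]
```

View pics/w6.png

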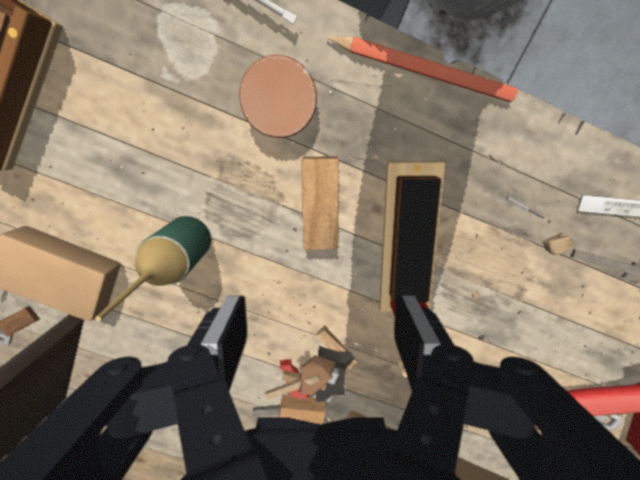

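```bash
python3 -m creep '-0.9 -0.6 0 0 0 4 1; -1.8 -1.2 0 0 0 8 1; -2.7 -1.7 0 0 0 12 1; -3.6 -2.1 0 0 0 16 1; -4.5 -2.4 0 0 0 20 1; -5.4 -2.5 0 0 0 24 1; -6.3 -2.5 0 0 0 28 1; -7.1 -2.5 0 0 0 32 1; -7.7 -2.4 0 0 0 32.5 1; -7.9 -2.4 0 0 0 32.5 1'
python3 - <<'E'
from h import *
P=pose();d=snap('wrist','w7.png')
for t,z in [('board_rack',41),('top_board_c',42)]:
  for r in ctrl.cut_out('wrist',t)[:1]: print(t,r['score'],r['rect'],rectfit(r['pixels'],d,z,P))
go(497.2,-229.5,60,1.396)
E
```

```text
clock: 10.25
eef_pos: [501.4, -231.6, 213.7]
tool_rot: [-3.14, 0.001, 1.392]
force: [0.6, -0.6, -0.3]
width: -0.3
board_rack 0.67 [269.3, 95.6, 371.1, 268.5] (array([ 478.06994629, -225.30467224]), 150.1443328857422, 88.00413513183594, np.float64(-0.17981330785078775))
go (497.2, -229.5, 60, 1.396) shift [-0.088 -0.039  3.857] mm 154 rot [-0.23 -0.08  0.02]
```

View pics/w7.png

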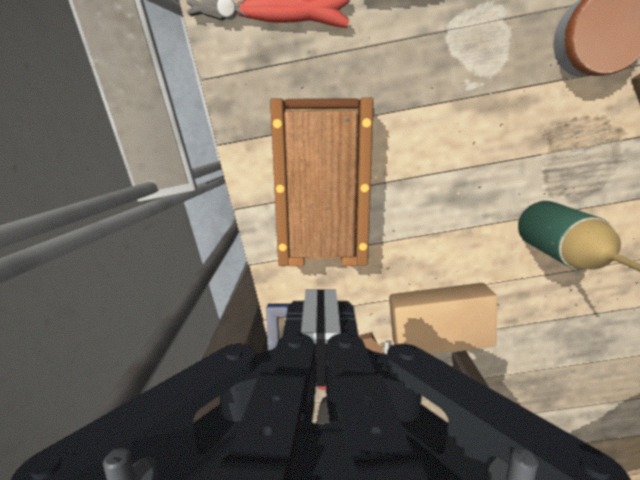

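```bash
python3 -m creep '-0.08 0 0.7 0 0 0 1; -0.08 0 1.5 0 0 0 1; -0.08 0 2.3 0 0 0 1; -0.08 0 3.1 0 0 0 1; -0.08 0 3.6 0 0 0 1; -0.08 0 3.8 0 0 0 1; -0.08 0 3.9 0 0 0 1; -0.08 0 3.9 0 0 0 1;-0.08 0 3.9 0 0 0 1;-0.08 0 3.9 0 0 0 1'
python3 - <<'E'
from h import *
go(497.5,-229,42,1.393)
E
```

```text
clock: 11.23
eef_pos: [501.6, -230.8, 61.5]
tool_rot: [3.139, 0.0, 1.397]
force: [-0.5, 0.0, 0.6]
width: 0.4
go (497.5, -229, 42, 1.393) shift [ 0.028 -0.111  0.488] mm 20 rot [0.14 0.02 0.21]
```

```bash
python3 -m creep '0.03 -0.05 0.3 0 0 0 1; 0.03 -0.05 0.4 0 0 0 1; 0.03 -0.05 0.46 0 0 0 1; 0.03 -0.05 0.5 0 0 0 1; 0.03 -0.05 0.52 0 0 0 1; 0.03 -0.05 0.54 0 0 0 1; 0.03 -0.05 0.54 0 0 0 1'
```

```text
clock: 11.82
eef_pos: [499.0, -229.3, 42.0]
tool_rot: [3.141, 0.001, 1.396]
force: [-6.8, 2.2, 27.6]
width: -0.1
```

```bash
python3 -m creep '0 -0.05 -0.01 0 0 0 1; 0 -0.1 -0.01 0 0 0 1; 0 -0.15 -0.01 0 0 0 1; 0 -0.2 -0.01 0 0 0 1; 0 -0.25 -0.01 0 0 0 1; 0 -0.25 -0.01 0 0 0 1'
python3 - <<'E'
from h import *
P=pose();d=snap('wrist','w8.png')
E
```

```text
clock: 12.32
eef_pos: [495.9, -229.0, 42.1]
tool_rot: [3.127, 0.001, 1.397]
force: [5.5, -0.5, 9.8]
width: -0.2
```

View pics/w8.png

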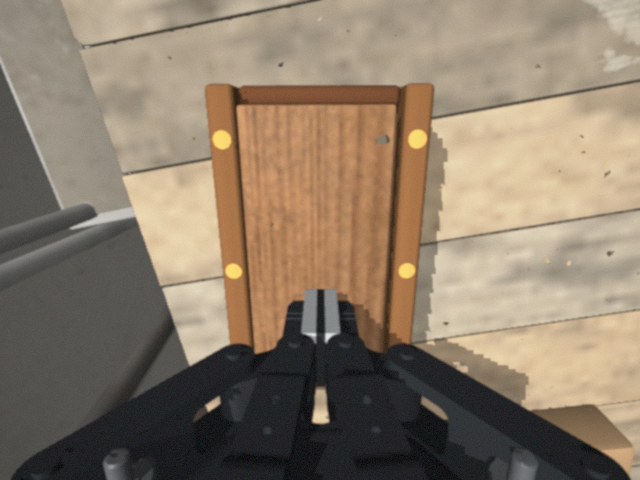

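```bash
python3 -m creep '0 -0.05 0.02 0 0 0 1; 0 -0.15 0.03 0 0 0 1; 0 -0.25 0.03 0 0 0 1; 0 -0.35 0.03 0 0 0 1; 0 -0.45 0.03 0 0 0 1; 0 -0.5 0.03 0 0 0 1; 0 -0.5 0.03 0 0 0 1'
python3 - <<'E'
from h import *
P=pose();d=snap('wrist','w9.png')
E
```

```text
clock: 12.95
eef_pos: [479.7, -226.5, 42.0]
tool_rot: [3.12, 0.002, 1.397]
force: [9.0, -0.9, 16.0]
width: 0.2
```

View pics/w9.png

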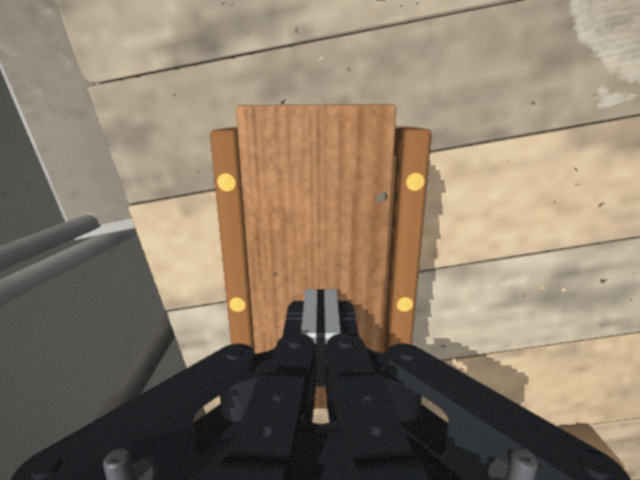

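```bash
python3 -m creep '0 -0.1 0 0 0 0 1; 0 -0.2 0 0 0 0 1; 0 -0.3 0 0 0 0 1; 0 -0.4 0 0 0 0 1; 0 -0.5 0 0 0 0 1; 0 -0.6 0 0 0 0 1; 0 -0.7 0 0 0 0 1; 0 -0.75 0 0 0 0 1; 0 -0.75 0 0 0 0 1'
python3 - <<'E'
from h import *
P=pose();d=snap('wrist','w10.png')
E
```

```text
clock: 13.75
eef_pos: [451.4, -221.8, 42.0]
tool_rot: [3.118, 0.003, 1.398]
force: [11.0, -1.4, 18.6]
width: -0.2
```

View pics/w10.png

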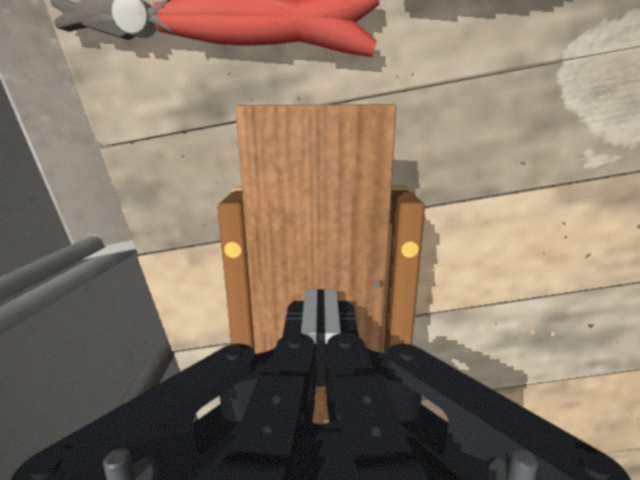

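```bash
python3 -m creep '0 0.1 -0.01 0 0 0 1; 0 0.2 -0.02 0 0 0 1; 0 0.25 -0.06 0 0 0 1; 0 0.25 -0.2 0 0 0 1; 0 0.25 -0.6 0 0 0 0.5; 0 0.25 -1.2 0 0 0 0; 0 0.25 -1.8 0 0 0 0; 0 0.25 -2 0 0 0 0;0 0.25 -2 0 0 0 0'
python3 - <<'E'
from h import *
P=pose();d=snap('wrist','w11.png');r=ctrl.cut_out('wrist','top_board_c')
for q in r[:2]:print(q['score'],q['rect'],rectfit(q['pixels'],d,42,P))
go(386.5,-209,125,1.396)
E
```

```text
clock: 14.55
eef_pos: [451.0, -221.3, 119.9]
tool_rot: [3.137, 0.001, 1.396]
force: [0.6, -0.3, -0.9]
width: 60.5
0.81 [260.9, 110.9, 371.0, 308.6] (array([ 430.91873169, -218.82344055]), 130.377685546875, 60.684661865234375, np.float64(-0.16225229046475054))
go (386.5, -209, 125, 1.396) shift [ 0.012 -1.598 -0.185] mm 64 rot [-0.  0.  0.]
```

View pics/w11.png

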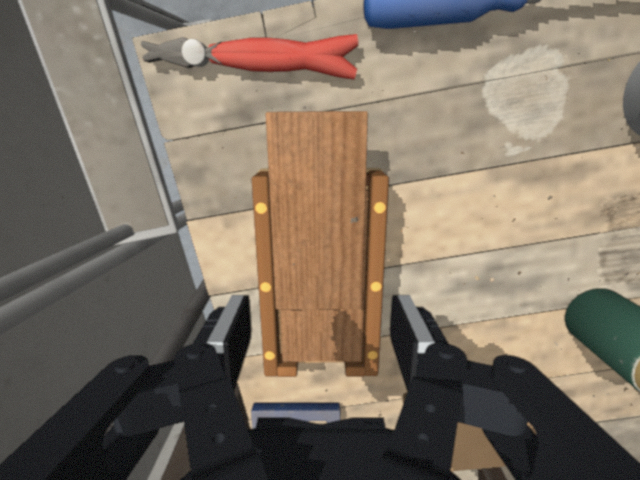

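```bash
python3 -m creep '0.03 -0.8 -0.1 0 0 0 0; 0.03 -1.6 0 0 0 0 0; 0.03 -1.6 0 0 0 0 0; 0.03 -1.6 0.4 0 0 0 0; 0.03 -1.6 0.8 0 0 0 0;0.03 -1.6 0.8 0 0 0 0;0.03 -1.6 0.8 0 0 0 0'
python3 - <<'E'
from h import *
P=pose();d=snap('wrist','w12.png');r=ctrl.cut_out('wrist','top_board_c')
for q in r[:2]:print(q['score'],q['rect'],rectfit(q['pixels'],d,42,P))
go(386.6,-210,16,1.4)
E
```

```text
clock: 15.23
eef_pos: [385.6, -207.6, 84.4]
tool_rot: [-3.138, -0.001, 1.396]
force: [-0.5, 0.1, -1.1]
width: 85.2
0.57 [253.6, 233.7, 369.1, 423.0] (array([ 427.44787598, -218.49871826]), 127.86316680908203, 60.898921966552734, np.float64(-0.17161410064470584))
go (386.6, -210, 16, 1.4) shift [-0.048  0.006  1.739] mm 70 rot [-0.05 -0.02 -0.2 ]
```

View pics/w12.png

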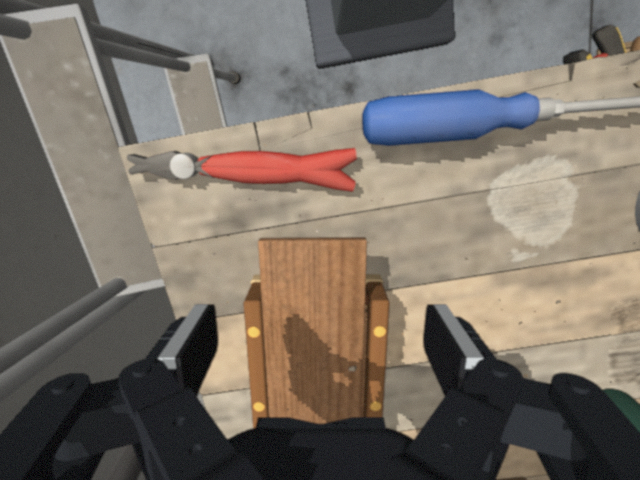

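```bash
python3 -m creep '-0.085 0.01 0.3 0 0 0 0; -0.085 0.01 0.7 0 0 0 0; -0.085 0.01 1.1 0 0 0 0; -0.085 0.01 1.5 0 0 0 0; -0.085 0.01 1.7 0 0 0 0; -0.085 0.01 1.7 0 0 0 0; -0.085 0.01 1.7 0 0 0 0.1'
python3 - <<'E'
from h import *
P=pose();d=snap('wrist','w13.png')
E
```

```text
clock: 15.92
eef_pos: [386.6, -211.8, 17.3]
tool_rot: [-3.141, -0.001, 1.396]
force: [0.2, 0.2, -0.3]
width: 77.2
```

View pics/w13.png

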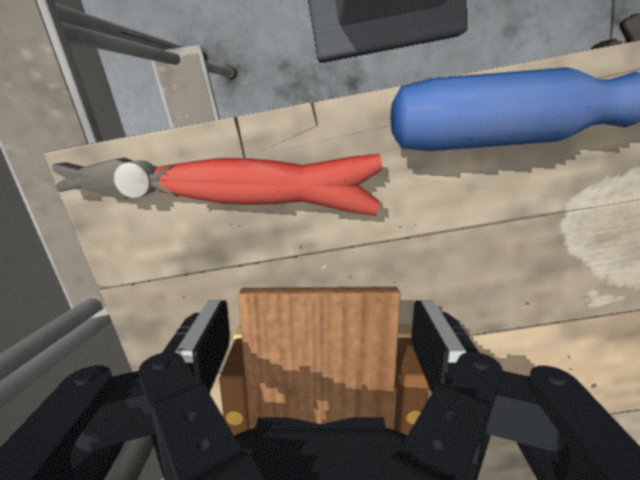

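```bash
python3 -m creep '0 0 0 0 0 0 0.2; 0 0 0 0 0 0 0.4; 0 0 0 0 0 0 1; 0 0 0 0 0 0 1; 0 0 0 0 0 0 1; 0 0 0 0 0 0 1'
python3 - <<'E'
from h import *
P=pose();d=snap('wrist','w14.png')
E
```

```text
clock: 16.47
eef_pos: [387.0, -212.0, 18.2]
tool_rot: [3.141, 0.001, 1.396]
force: [-0.5, -0.4, 5.6]
width: 58.4
```

View pics/w14.png

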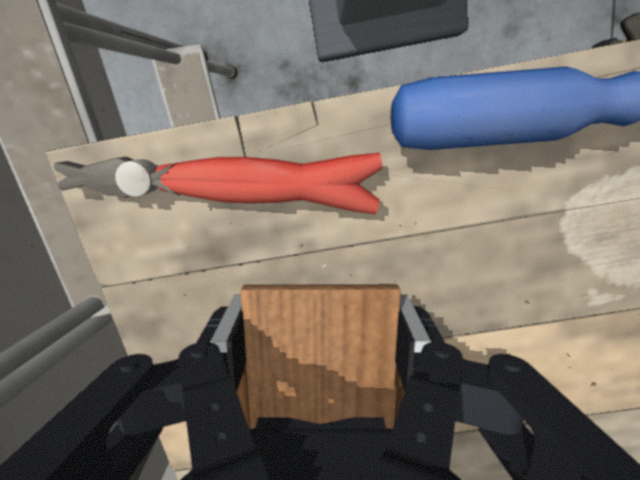

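```bash
python3 -m creep '0 0 -0.1 0 0 0 1; 0 0 -0.3 0 0 0 1; 0 0 -0.6 0 0 0 1; 0 0 -1 0 0 0 1; 0 0 -1 0 0 0 1;0 0 -1 0 0 0 1'
python3 - <<'E'
from h import *
P=pose();d=snap('wrist','w15.png');d=snap('side','s15.png');zoom(d,200,250,430,420,3,'s15z.png')
E
```

```text
clock: 17.02
eef_pos: [387.0, -211.9, 58.2]
tool_rot: [3.14, 0.0, 1.396]
force: [-0.2, 0.6, -0.9]
width: 58.4
```

View pics/w15.png

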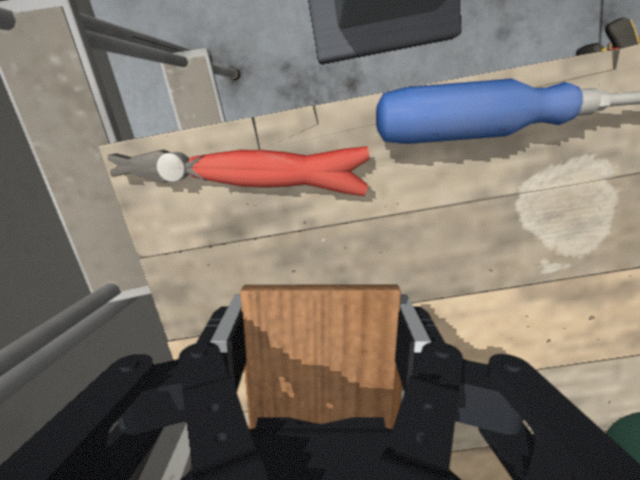

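View pics/s15z.png

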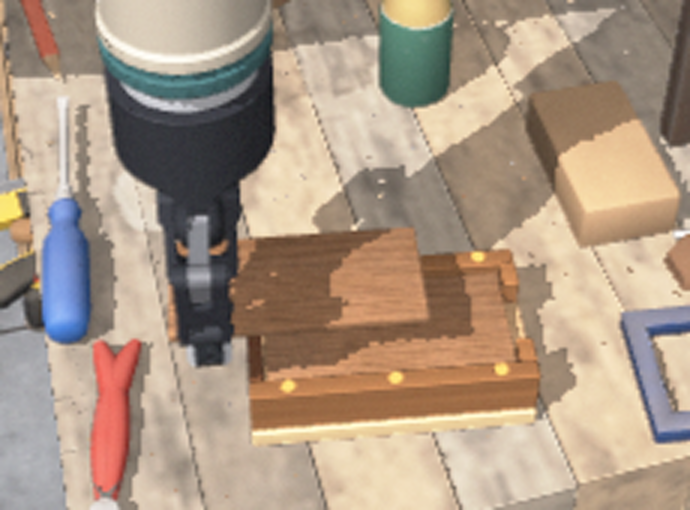

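```bash
python3 - <<'E'
from h import *
P=pose();d=ctrl.get_image('wrist')
w=unproj(d,[[242,285],[321,285.5],[400,286]],P[2,3]+23.8,P)
l=(w-P[:3,3])@P[:3,:3]; print(l)
im=cv2.cvtColor(d['img'],cv2.COLOR_RGB2BGR)[270:440,220:420];cv2.imwrite('pics/w15z.png',cv2.resize(im,None,fx=4,fy=4)[:600])
E
```

```text
[[-28.18438474 -22.45522909 -23.79087467]
 [  0.74274166 -22.21875091 -23.78855108]
 [ 29.70101614 -21.98201809 -23.78622499]]
```

View pics/w15z.png

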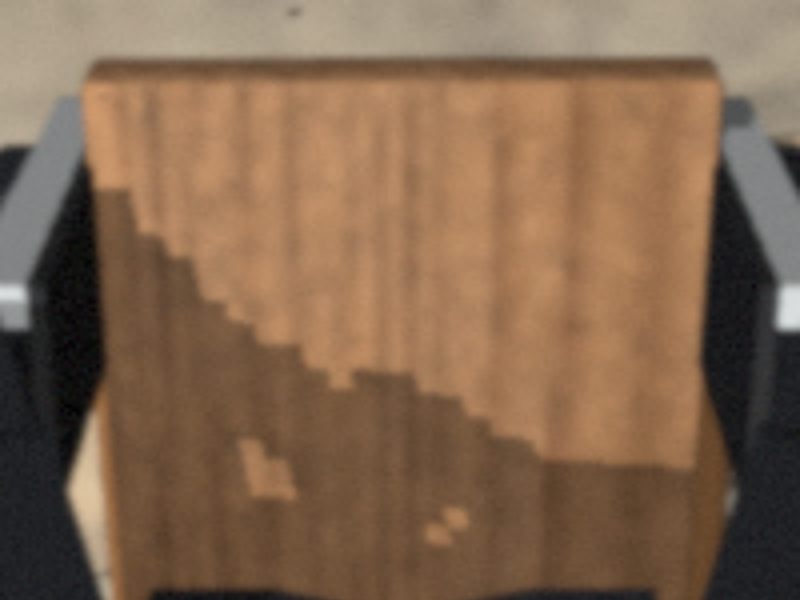

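```bash
python3 -m creep '0 0 -0.8 0 0 0 1; 0 0 -1.7 0 0 0 1; 0 0 -2.6 0 0 0 1; 0 0 -3.4 0 0 0 1; 0 0 -3.9 0 0 0 1; 0 0 -4 0 0 0 1;0 0 -4 0 0 0 1'
python3 - <<'E'
from h import *
go(412,-10,220,1.68); go(425.6,186,220,1.965)
E
```

```text
clock: 17.75
eef_pos: [387.0, -212.2, 218.2]
tool_rot: [3.14, 0.001, 1.396]
force: [0.3, -1.0, -0.9]
width: 58.6
go (412, -10, 220, 1.68) shift [ 5.085 -0.267 -0.051] mm 204 rot [  0.09   0.07 -16.29]
go (425.6, 186, 220, 1.965) shift [ 9.969 -0.786 -0.057] mm 400 rot [  0.08   0.08 -32.62]
```

```bash
python3 -m creep '0.6 0 0 0 0 -2 1; 1.4 0 0 0 0 -5 1; 2.2 -0.1 0 0 0 -8 1; 3.1 -0.15 0 0 0 -11 1; 4.1 -0.2 0 0 0 -14 1; 5.1 -0.27 0 0 0 -16.3 1; 6.1 -0.4 0 0 0 -20 1; 7.1 -0.5 0 0 0 -24 1; 8 -0.6 0 0 0 -27 1; 8.8 -0.7 0 0 0 -30 1'
python3 - <<'E'
from h import *
go(425.6,186,200,1.965)
E
```

```text
clock: 18.58
eef_pos: [418.9, 142.1, 215.9]
tool_rot: [-3.139, -0.001, 1.924]
force: [0.6, -0.8, -0.7]
width: 58.8
go (425.6, 186, 200, 1.965) shift [0.971 0.538 0.396] mm 47 rot [-0.17 -0.07 -2.32]
```

```bash
python3 -m creep '0.4 0.3 0.1 0 0 -2 1; 0.7 0.5 0.4 0 0 -2.3 1; 0.9 0.54 0.8 0 0 -2.3 1; 0.9 0.54 1.5 0 0 -2.3 1; 0.9 0.54 2.2 0 0 -2.3 1; 0.9 0.54 2.9 0 0 -2.3 1; 0.9 0.54 3.2 0 0 -2.3 1;0.9 0.54 3.3 0 0 -2.3 1;0.9 0.54 3.3 0 0 -2.3 1'
python3 - <<'E'
from h import *
snap('wrist','w16.png');d=snap('top','t16.png');zoom(d,150,200,290,350,4,'t16z.png');d=snap('side','s16.png');zoom(d,180,130,380,290,4,'s16z.png')
go(425.6,186,60,1.965)
E
```

```text
clock: 19.33
eef_pos: [426.2, 180.6, 83.5]
tool_rot: [-3.136, -0.0, 1.961]
force: [0.1, 0.7, -0.0]
width: 58.4
go (425.6, 186, 60, 1.965) shift [ 0.131 -0.019  0.65 ] mm 27 rot [ 0.03 -0.02 -0.27]
```

View pics/w16.png

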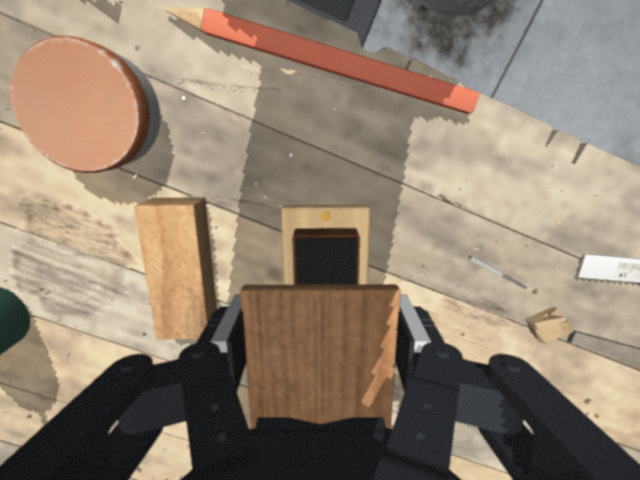

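View pics/t16z.png

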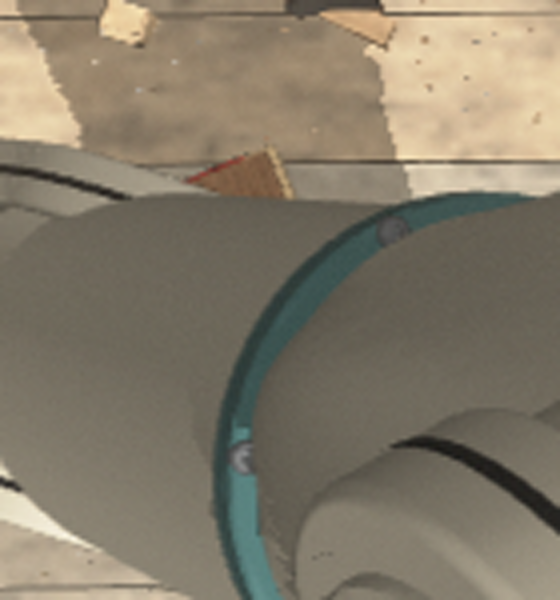

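View pics/s16z.png

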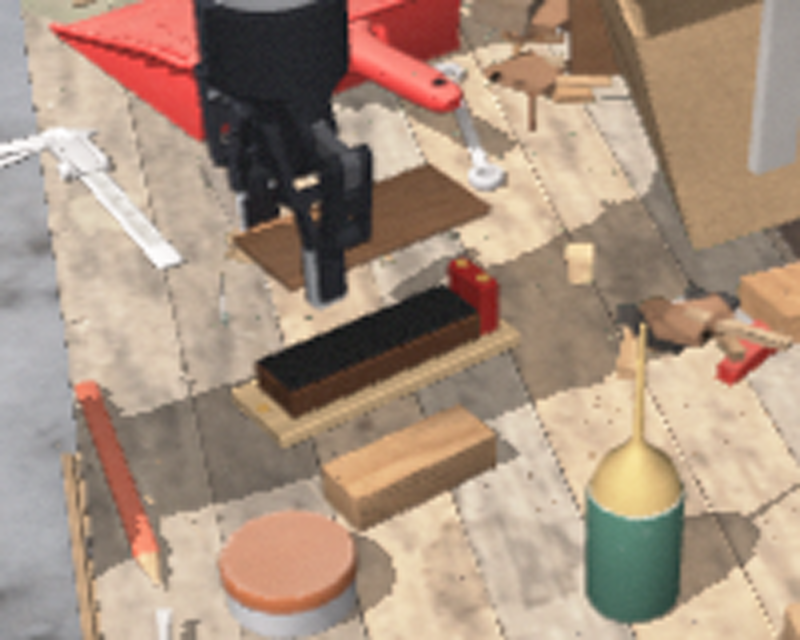

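```bash
python3 - <<'E'
from h import *
P=pose();d=ctrl.get_image('wrist');zoom(d,270,195,390,300,5,'w16z.png')
S=np.array([469,204,0]);a=.394;R=Ro.from_euler('z',a).as_matrix()
w=unproj(d,[[294.5,238],[358.5,237]],30,P); print(w,(w-S)@R)
w=unproj(d,[[282,207],[370,207]],10,P); print((w-S)@R)
print((P[:3,3]-S)@R)
E
```

```text
[[420.58841832 162.61971788  30.        ]
 [405.84711809 197.03983035  30.        ]] [[-60.5876     -19.62528257  30.        ]
 [-60.98607036  17.81655628  30.        ]]
[[-74.5552961  -28.42903983  10.        ]
 [-74.23899631  26.70480433  10.        ]]
[-46.25933362  -5.22087648  85.98938033]
```

View pics/w16z.png

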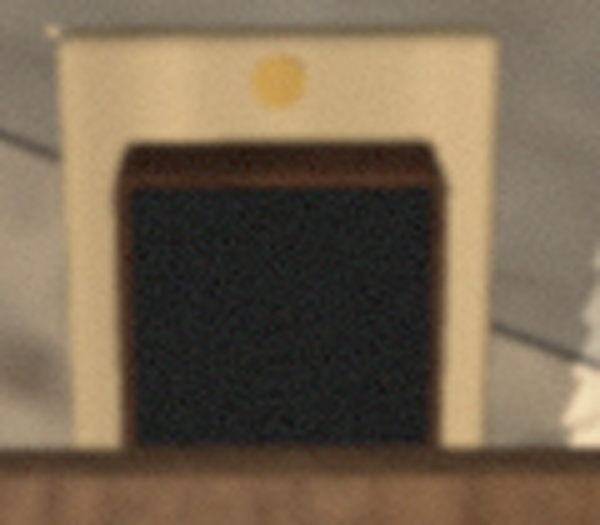

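```bash
python3 -m creep '0.11 -0.04 0.1 0 0 -0.2 1; 0.11 -0.04 0.4 0 0 -0.2 1; 0.11 -0.04 0.8 0 0 -0.2 1; 0.11 -0.04 1.2 0 0 -0.2 1; 0.11 -0.04 1.5 0 0 -0.2 1; 0.11 -0.04 1.65 0 0 -0.2 1; 0.11 -0.04 1.65 0 0 -0.2 1; 0.11 -0.04 1.65 0 0 -0.2 1'
python3 - <<'E'
from h import *
S=np.array([469,204,0]);R=Ro.from_euler('z',.394).as_matrix();P=pose();print((P[:3,3]-S)@R,P[2,3])
E
```

```text
clock: 20.2
eef_pos: [425.0, 184.9, 20.0]
tool_rot: [3.141, -0.0, 1.964]
force: [0.7, 0.3, -0.8]
width: 58.7
[-47.93556753  -0.7969953   20.02640873] 20.02640873261333
```

```bash
python3 -m creep '0 0 0.05 0 0 0 1; 0 0 0.1 0 0 0 1; 0 0 0.15 0 0 0 1; 0 0 0.17 0 0 0 1; 0 0 0.17 0 0 0 1'
python3 - <<'E'
from h import *
d=snap('side','s17.png');zoom(d,180,130,380,290,4,'s17z.png')
E
```

```text
clock: 20.62
eef_pos: [425.1, 184.5, 13.0]
tool_rot: [3.141, 0.0, 1.963]
force: [-0.0, -0.1, -0.5]
width: 58.5
```

View pics/s17z.png

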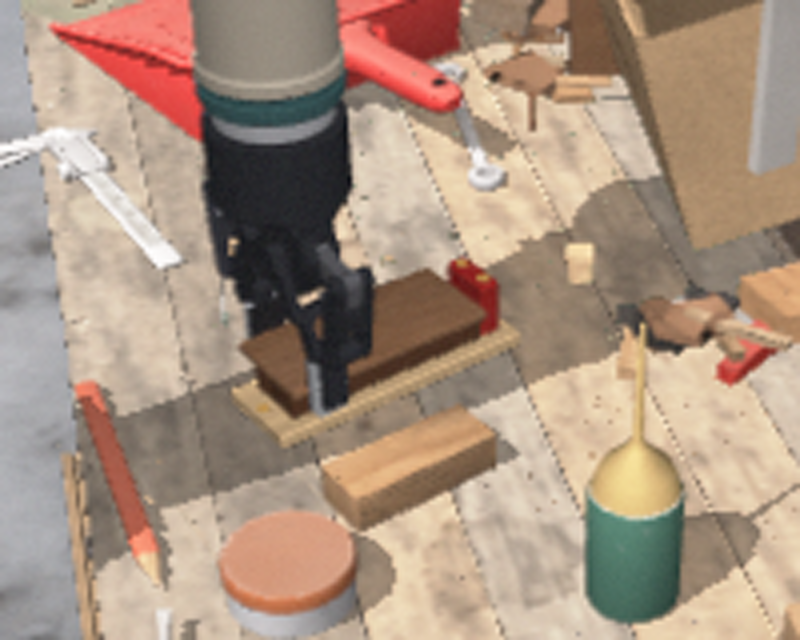

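```bash
python3 -m creep '0 0 0.02 0 0 0 1; 0 0 0.04 0 0 0 1; 0 0 0.05 0 0 0 1'
```

```text
clock: 20.92
eef_pos: [425.2, 184.5, 12.7]
tool_rot: [3.14, 0.001, 1.964]
force: [-4.9, -3.7, 30.4]
width: 58.4
```

```bash
python3 -m creep '0 0 -0.03 0 0 0 0.8; 0 0 -0.03 0 0 0 0.4; 0 0 -0.03 0 0 0 0; 0 0 -0.03 0 0 0 0;0 0 -0.1 0 0 0 0; 0 0 -0.5 0 0 0 0; 0 0 -1.2 0 0 0 0; 0 0 -2 0 0 0 0; 0 0 -3 0 0 0 0; 0 0 -4 0 0 0 0'
python3 -m creep '0 -0.6 -0.6 0 0 0 0; 0 -0.6 -0.6 0 0 0 0; 0 -0.6 -0.6 0 0 0 0'
python3 - <<'E'
from h import *
P=pose();d=snap('wrist','w18.png')
S=np.array([469,204]);R=Ro.from_euler('z',.394).as_matrix()[:2,:2]
for t,z in [('top_board_c',36),('block_c',24)]:
  for q in ctrl.cut_out('wrist',t)[:2]:
    c=rectfit(q['pixels'],d,z,P);print(t,q['score'],c,(c[0]-S)@R)
E
```

```text
clock: 21.75
eef_pos: [423.9, 184.2, 172.1]
tool_rot: [-3.139, -0.001, 1.964]
force: [1.5, 0.4, 0.9]
width: 85.4
clock: 22.0
eef_pos: [403.0, 174.8, 195.9]
tool_rot: [3.139, 0.001, 1.963]
force: [0.3, 0.5, -0.6]
width: 85.1
top_board_c 0.71 (array([465.50106812, 202.34895325]), 130.2790985107422, 59.74131774902344, np.float64(0.3954020903366138)) [-3.86465899 -0.18135759]
block_c 0.64 (array([467.18453979, 103.81716919]), 95.8641128540039, 41.70024490356445, np.float64(0.38499498942880206)) [-40.1350473  -91.80998564]
```

View pics/w18.png

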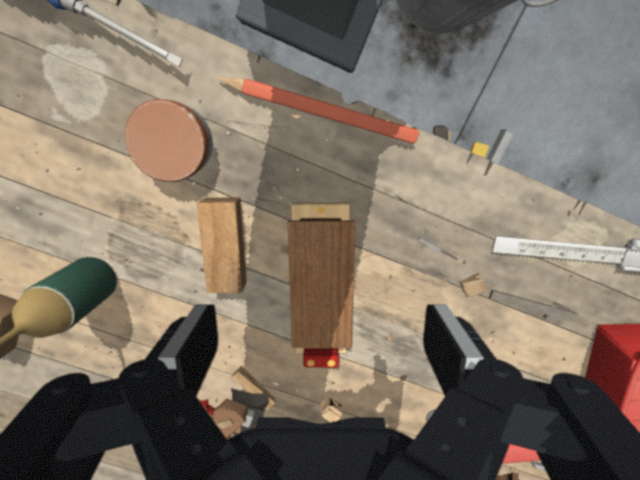

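```bash
python3 - <<'E'
from h import *
go(469.7,101,120,1.964)
E
```

```text
go (469.7, 101, 120, 1.964) shift [-2.348  0.839  1.848] mm 124 rot [-0.08 -0.01 -0.05]
```

```bash
python3 -m creep '-0.8 0.3 0.2 0 0 0 0; -1.6 0.6 0.6 0 0 0 0; -2.3 0.8 1 0 0 0 0; -2.35 0.84 1.6 0 0 0 0; -2.35 0.84 1.9 0 0 0 0; -2.35 0.84 1.9 0 0 0 0; -2.35 0.84 1.9 0 0 0 0'
python3 - <<'E'
from h import *
P=pose();d=snap('wrist','w19.png')
for q in ctrl.cut_out('wrist','block_c')[:1]: print(q['score'],rectfit(q['pixels'],d,24,P))
go(469.7,101,8,1.964)
E
```

```text
clock: 22.73
eef_pos: [469.0, 101.7, 117.5]
tool_rot: [-3.138, -0.001, 1.964]
force: [0.1, -0.1, 0.4]
width: 85.3
0.7 (array([469.2010498 , 100.82539368]), 92.96871185302734, 36.13734817504883, np.float64(0.3980495387762615))
go (469.7, 101, 8, 1.964) shift [-0.029 -0.018  2.775] mm 111 rot [ 0.01 -0.04  0.05]
```

View pics/w19.png

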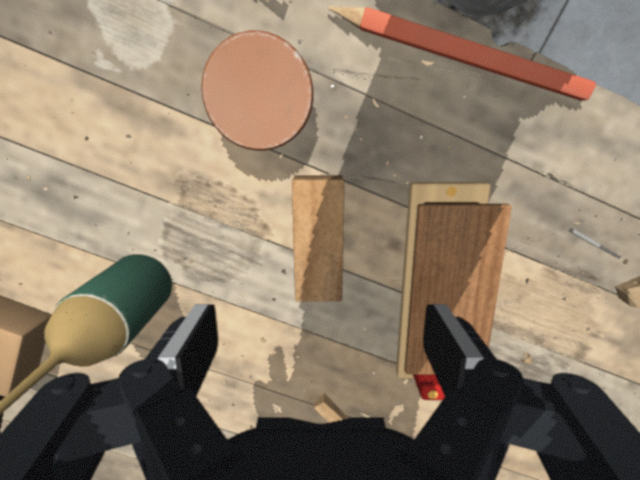

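```bash
python3 -m creep '-0.02 -0.01 0.2 0 0 0 0.3; -0.02 -0.01 0.5 0 0 0 0.3; -0.02 -0.01 1.1 0 0 0 0.3; -0.02 -0.01 1.7 0 0 0 0.3; -0.02 -0.01 2.3 0 0 0 0.3; -0.02 -0.01 2.6 0 0 0 0.3; -0.02 -0.01 2.7 0 0 0 0.3; -0.02 -0.01 2.7 0 0 0 0.3'
python3 -m creep '0 0 0 0 0 0 0.6; 0 0 0 0 0 0 1; 0 0 0 0 0 0 1; 0 0 0 0 0 0 1; 0 0 0 0 0 0 1;0 0 0 0 0 0 1'
```

```text
clock: 23.5
eef_pos: [469.5, 100.7, 10.4]
tool_rot: [-3.141, -0.0, 1.964]
force: [-0.6, -0.3, 0.3]
width: 59.8
clock: 24.0
eef_pos: [470.5, 100.8, 12.2]
tool_rot: [3.139, 0.0, 1.963]
force: [-1.0, -0.2, 6.4]
width: 33.4
```

```bash
python3 -m creep '0 0 -0.2 0 0 0 1; 0 0 -0.6 0 0 0 1; 0 0 -1.2 0 0 0 1; 0 0 -1.9 0 0 0 1; 0 0 -2.3 0 0 0 1; 0 0 -2.3 0 0 0 1'
python3 - <<'E'
from h import *
P=pose();d=snap('wrist','w20.png')
go(466,202,100,1.965)
E
```

```text
clock: 24.5
eef_pos: [471.8, 101.1, 106.6]
tool_rot: [3.135, 0.001, 1.963]
force: [0.0, 0.4, -0.8]
width: 32.9
go (466, 202, 100, 1.965) shift [2.394 0.85  0.127] mm 102 rot [ 0.24  0.04 -0.14]
```

View pics/w20.png

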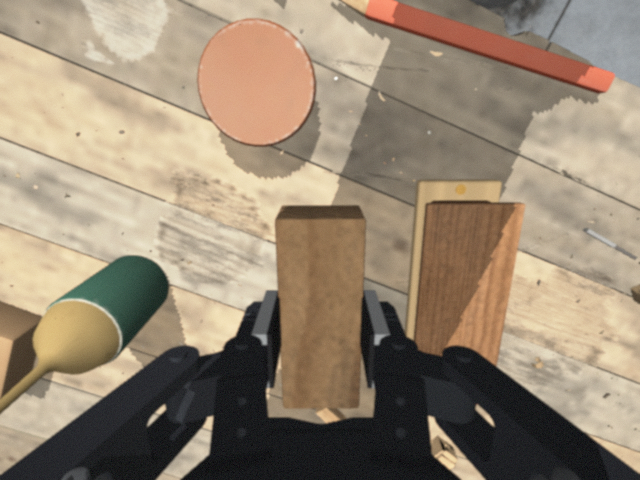

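```bash
python3 -m creep '0.5 0.2 0 0 0 0 1; 1.2 0.4 0 0 0 0 1; 1.9 0.7 0 0 0 0 1; 2.3 0.82 0.1 0 0 0 1; 2.35 0.82 0.1 0 0 0 1; 2.35 0.82 0.1 0 0 0 1; 2.35 0.82 0.1 0 0 0 1'
python3 - <<'E'
from h import *
P=pose();d=snap('wrist','w21.png')
go(466,202,52,1.965)
E
```

```text
clock: 25.13
eef_pos: [463.6, 198.4, 98.2]
tool_rot: [-3.139, 0.001, 1.963]
force: [0.4, -1.0, -0.9]
width: 33.2
go (466, 202, 52, 1.965) shift [0.074 0.091 1.158] mm 47 rot [-0.12  0.08 -0.16]
```

View pics/w21.png

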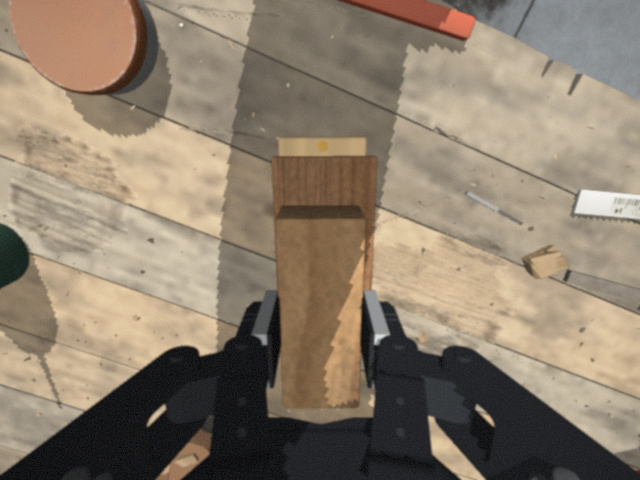

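```bash
python3 -m creep '0.06 0.05 0.2 0 0 0 1; 0.06 0.06 0.5 0 0 0 1; 0.06 0.06 0.8 0 0 0 1; 0.06 0.06 1 0 0 0 1; 0.06 0.06 1.1 0 0 0 1; 0.06 0.06 1.14 0 0 0 1; 0.06 0.06 1.14 0 0 0 1'; python3 -m creep '0 0 0.03 0 0 0 1;0 0 0.06 0 0 0 1;0 0 0.06 0 0 0 1'
```

```text
clock: 25.77
eef_pos: [465.0, 202.9, 52.7]
tool_rot: [-3.141, -0.0, 1.964]
force: [0.0, -0.1, -1.0]
width: 33.0
clock: 26.02
eef_pos: [465.6, 203.1, 51.1]
tool_rot: [3.141, -0.0, 1.964]
force: [0.2, 0.2, -1.0]
width: 33.4
```

```bash
python3 -m creep '0 0 0.02 0 0 0 1;0 0 0.05 0 0 0 1;0 0 0.06 0 0 0 1;0 0 0.06 0 0 0 1'
```

```text
clock: 26.35
eef_pos: [465.4, 202.9, 48.5]
tool_rot: [-3.142, 0.0, 1.963]
force: [0.3, 0.6, -1.0]
width: 33.3
```

```bash
python3 -m creep '0 0 0.02 0 0 0 1;0 0 0.03 0 0 0 1;0 0 0.03 0 0 0 1'
```

```text
clock: 26.6
eef_pos: [465.5, 203.0, 48.3]
tool_rot: [3.141, 0.001, 1.964]
force: [-1.8, -0.4, 8.8]
width: 33.1
```

Contact; release and check.

```bash
python3 -m creep '0 0 0 0 0 0 0.8; 0 0 -0.01 0 0 0 0.5; 0 0 -0.01 0 0 0 0.2; 0 0 -0.01 0 0 0 0; 0 0 -0.1 0 0 0 0; 0 0 -0.5 0 0 0 0; 0 0 -1.2 0 0 0 0; 0 0 -2 0 0 0 0; 0 0 -3 0 0 0 0; 0 0 -3.5 0 0 0 0'
python3 -m creep '0 -0.6 0 0 0 0 0; 0 -0.6 0 0 0 0 0; 0 -0.6 0 0 0 0 0; 0 -0.6 0 0 0 0 0'
python3 - <<'E'
from h import *
P=pose();d=snap('wrist','w22.png')
S=np.array([469,204]);R=Ro.from_euler('z',.394).as_matrix()[:2,:2]
for t,z in [('top_board_c',36),('block_c',60)]:
  for q in ctrl.cut_out('wrist',t)[:1]:
    c=rectfit(q['pixels'],d,z,P);print(t,q['score'],c,(c[0]-S)@R)
d=snap('side','s22.png');zoom(d,180,130,400,400,2,'s22z.png')
for t in ['oil_can','wax_tin','cork_block','board_rack']:
  for q in ctrl.boxes_of('side',t)[:1]: print(t,round(q['score'],2),q['rect'])
E
```

```text
clock: 27.43
eef_pos: [466.2, 204.3, 191.0]
tool_rot: [3.138, -0.001, 1.964]
force: [0.9, 0.5, 0.6]
width: 85.9
clock: 27.77
eef_pos: [443.5, 193.7, 187.3]
tool_rot: [3.141, 0.0, 1.963]
force: [-0.0, 0.2, 0.2]
width: 85.5
top_board_c 0.63 (array([465.8692627 , 202.58265686]), 129.929931640625, 59.75113296508789, np.float64(0.3959108872628734)) [-3.43495984 -0.10690451]
block_c 0.66 (array([463.83105469, 202.82991028]), 94.33978271484375, 35.46078872680664, np.float64(0.39542545957517916)) [-5.22208532  0.90384206]
oil_can 0.61 [329.8, 211.9, 354.2, 286.7]
wax_tin 0.63 [232.1, 254.3, 268.6, 291.6]
cork_block 0.69 [373.2, 278.1, 429.6, 333.4]
board_rack 0.65 [277.3, 334.8, 377.6, 398.8]
```

View pics/w22.png

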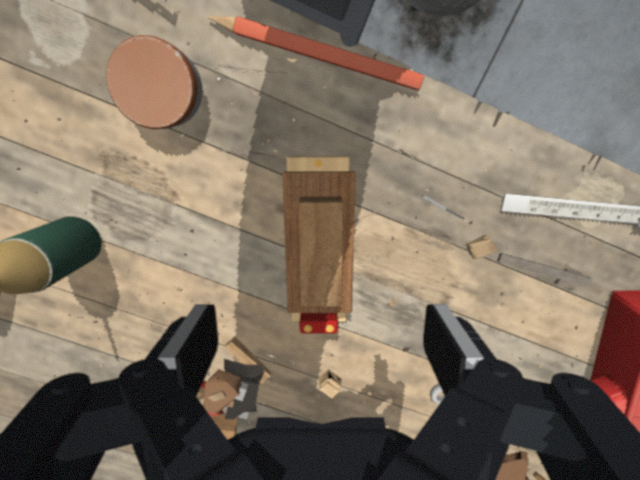

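View pics/s22z.png

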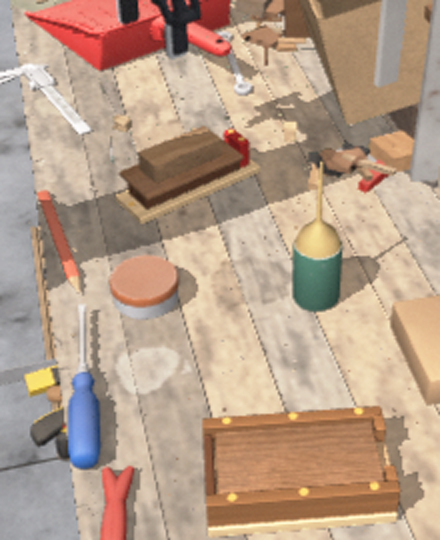

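```bash
python3 -m creep '0 0 -0.5 0 0 0 0; 0 0 -0.5 0 0 0 0; 0 0 -0.5 0 0 0 0'
python3 -c "
from cell import ctrl
print(ctrl.read_state()['qd'].round(3)); print(ctrl.finish_job())"
```

```text
clock: 28.42
eef_pos: [443.8, 194.2, 207.8]
tool_rot: [3.14, -0.0, 1.963]
force: [-0.3, -0.1, -0.8]
width: 85.4
[-0.003  0.014  0.015  0.023  0.007 -0.003 -0.005]
the job is handed in; nothing more can be done
None
```

The gluing stand is ready and I handed the job in at about 28 s of the 72 s allowed; no verdict is reported back. I moved the block from the stack to the bench. I then pressed the top board out to about 38 mm overhang, pinched it by the overhanging end, and laid it on the stand's bed. The block went back down flat on the board.

What the last wrist and side pictures showed:

| Check | Measured | Allowed |
|---|---|---|
| Board centre along the stand | about -3.5 mm (about 4.5 mm gap to the stop) | -10 to 4 mm |
| Board centre across the bed | within 1 mm | ±8 mm |
| Board direction off the stand | about 0.002 rad | 0.12 rad |
| Block off the board centre, along | about 2 mm | 18 mm |
| Block off the board centre, across | about 1 mm | 12 mm |
| Block direction off the board | under 0.01 rad | 0.2 rad |

- **Accuracy:** these figures carry the 2 mm camera calibration, so they could be off by about that much.
- **Bystanders:** the oil can, wax tin and cork block are within 1 to 3 pixels of where they started in the side picture, and all stand upright.
- **Other two boards:** the side picture shows the middle board lying in the rack. I did not measure it, and the lowest board is hidden under it.
- **Forces:** the highest I read was about 30 N, for a moment when the board touched the bed. Readings came only at the end of each move, so a brief peak could be missed.
- **Disagreement:** one early reading of the stand from the top camera was about 16 mm off because the arm was in the picture. I dropped it in favour of the wrist camera.

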